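# Dig the tube insert out of the bin and clip it onto the lab shaker

## Robot

A 7-joint arm with a two-finger parallel gripper is mounted at the origin on the work surface. World frame = base frame: x ahead of the robot, y to its left, z up, the work surface at z = 0. Lengths are in m, angles in rad, forces in N, time in s.
With the tool pointing down it reaches from about 0.4 to 0.85 m from the base axis. Payload 10.4 kg.
Tool frame: the origin (TCP) lies midway between the tips of the shut fingers; the grasp point (between the pads) lies 19 mm behind it (arm.grip_point_offset is the distance from the TCP to the grasp point, in m); z points along the fingers, y is the direction in which the jaws open and shut (so a half turn about z gives the same grasp; the last joint's range is limited). The gripper opens to 87 mm and grips with 3 to 60 N. Pads are 19 mm wide; open, the fingers measure 117 mm over their backs; the gripper's body (75 mm by 190 mm) begins 51 mm behind the grasp point.
Start: joints at [1.102, 0.332, -0.065, 1.46, 0.022, 1.35, -0.088], TCP at [0.27, -0.564, 0.191] pointing down, gripper open.
Joint ranges: [-2.6, 2.6], [-0.5, 2.12], [-1.47, 1.34], [0.16, 2.42], [-1.27, 4.41], [0.06, 2.06], [-2.6, 2.6]. Speed limits (rad/s): [2.22, 2.22, 2.79, 2.79, 3.14, 3.14, 3.14].

## Interface

Orientations are given as a unit quaternion [w, x, y, z].
In Python, from workcell import arm, optics, ticket gives the robot as it stands. The module is installed in compiled form; this text tells all that it offers.
- The arm moves only by the shell command python3 -m inch 'ROWS'. ROWS is JSON, one flat list of numbers, 7 for each row, row after row: the turn, a rotation vector about the tool's x, y, z in degrees, then the shift along the tool's x, y, z in cm, then the opening, from 0 (shut) to 1 (fully open). In form: [wx, wy, wz, tx, ty, tz, claw, wx, wy, wz, tx, ty, tz, claw, ...]. A call has 1 to 12 rows; each row is the pose to reach, as a shift and turn from the pose measured when the call began, along the tool's axes at that moment; what a row does not reach only later rows make up. A row lasts 1/8 s, in which the tool goes at most 62.5 mm and 10.7 degrees, less where a joint would pass 70% of its speed; a pose out of reach is approached as far as the arm can. A call with a gripper value outside its range is refused whole. The fingers move at their own pace and stop on an object; the grip force is fixed at half the most. Time passes only in rows, so rows that repeat a pose let the fingers close. It gives the time, the measured TCP pose, the force and the opening at its end, in the units of the state.
- arm.sense(): the state, without advancing time (a new reading comes with each control period).
- optics.read_camera(name): name is "side" or "top" or "wrist"; returns a dict with "image" (480x640x3 uint8, red, green, blue), "fx", "fy", "cx", "cy" (pixels), "camera_from_world" (4x4, takes a point from world to camera coordinates). Camera axes: x right, y up, looking along -z (the intrinsics and any distortion apply to the point x, -y, -z); pixel columns grow to the right and rows downward; lengths in m; the calibration is good to about 2 mm. A picture is of the moment at which its call begins. There is no depth.
- ticket.close_job(): hands the job in, once; it reports no verdict.
The state is a dict: "t": time; "q": joint angles; "dq": joint speeds; "effort": joint torques, N m; "tool_pos": TCP position; "tool_rot": TCP orientation; "ft_force": force on the tool from outside, world axes, zero at the start; "torque": the same for the moment, N m; "finger_gap": finger opening in m.
Only numpy, scipy, OpenCV 4.12 (cv2) and the standard library are available. Lean on these libraries where they do the work, as an engineer would, in place of code of your own. Each camera call takes 0.05 s, during which the arm holds its last target. There are 200 camera calls.

## Task

The shaker's tube insert (flat metal plate with a carrying handle and a thin tongue along one edge) lies at the bottom of the parts bin under a white tube rack and a small metal heating block. Clear those two off it and set them down, not dropped, standing upright in the empty steel tray; then lift the insert out of the bin, tuck its tongue under the retaining lip on the shaker and only then lower the opposite edge until the plate lies flat and fully home between the low walls of the platform. Leave the small jar in the bin, the glass bottle and the plain cover plate where they are, and let go of everything at the end.

Things in the scene. Friction and masses are not known exactly. Their poses are not given: they have to be found in the camera images.
- block_center (a point): Centre (half-way up) of the heating block: plain aluminium, 28 (x) x 44 (y) x 50 (z) mm, six dark dots on top, about 150 g. At the start it stands on the insert's plate, about 5 mm clear of the rack on the rack's +x side, its 44 mm length parallel to the rack's. z up.
- rack_center (a point): Centre (half-way up) of the white tube rack: an upside-down plastic trough 56 (x) x 96 (y) x 44 (z) mm, fifteen dark dots on its 8 mm thick top; side walls 4 mm thick with outer faces at x +-28; open underneath and at the y ends; about 90 g. At the start it stands on the insert's plate, straddling the handle. z up.
- insert_handle (a point): Centre of the insert's handle bar, 14 (x) x 64 (y) x 15 (z) mm, on two posts over the plate's centre, 29.5 mm above the plate's underside. Insert: aluminium plate 100 x 100 x 7 mm, rows of dark dots, about 220 g; tongue on its -x edge. z up. At the start it lies flat on the bin's floor, yawed up to 0.2 rad from the bin.
- insert_tongue (a point): Middle of the tip of the insert's tongue (4 mm thick, 70 mm wide in y, flush with the plate's underside, standing out 16 mm from its -x edge), half-way up its thickness: at (-66, 0, -27.5) mm from insert_handle in the insert's frame.
- insert_rear (a point): Middle of the lower edge of the insert opposite the tongue: at (+50, 0, -29.5) mm from insert_handle in the insert's frame.
- shaker_seat (a point): Point on the platform (56 mm above the bench) of the fixed shaker, a low white machine 230 x 190 mm, where the middle of the insert's underside belongs, the x axes then parallel: tongue 9 mm under the lip, on the -x (robot) side. Low steel walls 8 mm high stop the plate: far wall's inner face at x = +54 mm, side walls' at y = +-54 mm, from x = -43 to +47. z up.
- shaker_lip (a point): Middle of the free edge of the shaker's retaining lip, on its underside: at (-57, 0, +10) mm from shaker_seat. The lip is a fixed steel strip 86 mm long (y), 4 mm thick, open towards +x, with a back wall 12.5 mm behind this edge (inner face at x = -69.5 mm from shaker_seat).
- bin: The grey plastic parts bin, fixed: outside 190 (x) x 240 (y) x 60 (z) mm, walls 5 mm, floor 5 mm; origin at the centre of its underside. A partition at y = +50 to +55 mm parts off a narrow compartment that holds a small jar; the insert lies in the large compartment (inside x +-90, y -115 to +50).
- tray: The empty stainless-steel tray, fixed: outside 250 (x) x 150 (y) x 18 (z) mm, walls and floor 3 mm; origin at the centre of its underside.
- block: Same block, origin at the centre of its underside.
- rack: Same rack, origin at the centre of its underside plane.
- vial: Small white jar with blue cap, 34 mm across, 62 mm high, in the bin's narrow compartment; leave alone. Origin under its base.
- reagent: Glass bottle, 66 mm across, 110 mm high, on the far side of the bench; leave alone. Origin under its base.
- coverplate: Plain aluminium cover plate 100 x 100 x 7 mm with neither handle nor tongue, flat on the far side of the bench; leave alone. Origin under its centre.

How it is judged:
By the outcome, as a careful person would: the job done as asked, in the order asked, and still so for the second after the job is handed in, with the robot touching nothing.
It also fails if it takes over 72 s, if anything falls off the work surface, if the arm or the gripper's body presses on something with over 40 N, if the wrist force passes 120 N, or if a joint passes its speed limit or range.

## Working session

There is one attempt and no reset: what is moved stays moved. The work goes in short steps, Python scripts to look and compute and a shell command to move; the robot and the scene stay as the last step left them, time stands still between calls to the robot, and variables do not carry over. Pictures are saved under pics/ and viewed, about 8 in all and at most 12, crops included, and the job is handed in when it is done.

```bash
mkdir -p pics; ls; python3 - <<'E'
from workcell import arm, optics
import cv2,numpy as np
s=arm.sense();print({k:np.round(v,3) for k,v in s.items()},arm.grip_point_offset)
for n in("top","side"):
    c=optics.read_camera(n);cv2.imwrite(f"pics/{n}0.png",c["image"][:,:,::-1])
    print(n,[c[k] for k in("fx","fy","cx","cy")],[k for k in c],np.round(c["camera_from_world"],4).tolist())
E
```

```text
pics
{'t': np.float64(0.0), 'q': array([ 1.102,  0.333, -0.065,  1.461,  0.022,  1.35 , -0.088]), 'dq': array([-0.001, -0.002, -0.002, -0.004,  0.   ,  0.001,  0.   ]), 'effort': array([ 0.0000e+00, -6.2326e+01,  2.5000e-02, -3.8990e+01, -6.1000e-02,
        4.0000e-02,  0.0000e+00]), 'tool_pos': array([ 0.269, -0.564,  0.19 ]), 'tool_rot': array([-0.001,  0.975,  0.221, -0.   ]), 'ft_force': array([ 0.113, -0.315, -0.009]), 'torque': array([-0.019, -0.006, -0.028]), 'finger_gap': np.float64(0.087)} 0.0187
top [594.4406668423503, 594.4406668423503, 313.25744345694613, 243.82788961829607] ['image', 'fx', 'fy', 'cx', 'cy', 'camera_from_world'] [[-0.0011, -0.9998, 0.0202, -0.0094], [0.9915, 0.0015, 0.1297, -0.6255], [-0.1297, 0.0202, 0.9913, -1.2108], [0.0, 0.0, 0.0, 1.0]]
side [440.84089912436184, 440.84089912436184, 321.5672161781684, 233.59163352231485] ['image', 'fx', 'fy', 'cx', 'cy', 'camera_from_world'] [[-0.8281, -0.5606, -0.0022, 0.5214], [0.2692, -0.4012, 0.8756, -0.2224], [-0.4917, 0.7244, 0.4831, -0.6298], [0.0, 0.0, 0.0, 1.0]]
```

View pics/top0.png

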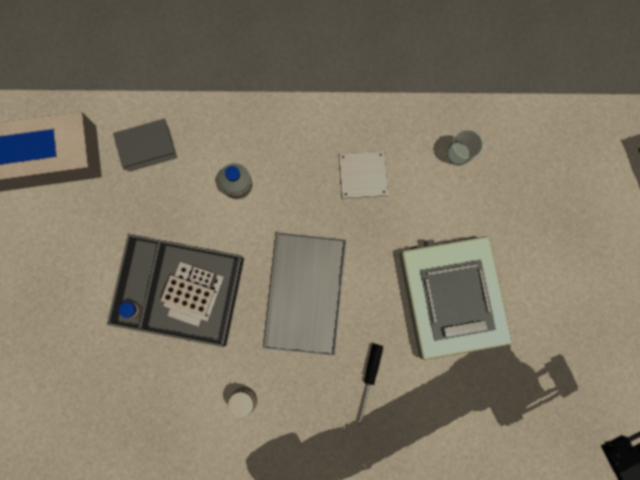

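View pics/side0.png

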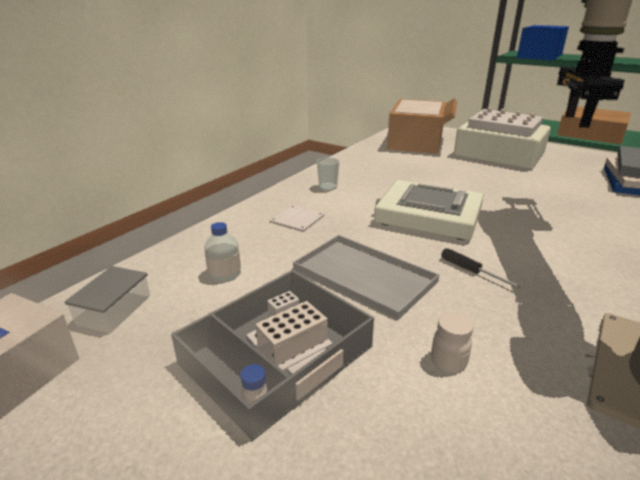

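The top view shows the bin at about (175,290), with the rack at (193,292) and the block at (205,275). The tray is at (305,293) and the shaker platform at (457,298), with its lip at (465,328). Next I'll write helpers and enlarge these regions.

```bash
cat > h.py <<'E'
from workcell import arm, optics
import cv2,numpy as np
from scipy.spatial.transform import Rotation as R
def cam(n,save=None):
    c=optics.read_camera(n); c["M"]=np.array(c["camera_from_world"])
    if save: cv2.imwrite("pics/"+save,c["image"][:,:,::-1])
    return c
def ray(c,u,v):
    M=c["M"];d=np.array([(u-c["cx"])/c["fx"],-(v-c["cy"])/c["fy"],-1.])
    return -M[:3,:3].T@M[:3,3], M[:3,:3].T@d
def onz(c,u,v,z):
    o,d=ray(c,u,v);return o+d*(z-o[2])/d[2]
def proj(c,p):
    q=c["M"][:3,:3]@np.asarray(p)+c["M"][:3,3]
    return np.array([c["cx"]-c["fx"]*q[0]/q[2], c["cy"]+c["fy"]*q[1]/q[2]])
def crop(c,u0,v0,u1,v1,k,name):
    im=cv2.resize(c["image"][v0:v1,u0:u1],None,fx=k,fy=k,interpolation=cv2.INTER_CUBIC)
    cv2.imwrite("pics/"+name,im[:,:,::-1])
def pose():
    s=arm.sense();q=np.array(s["tool_rot"]);return s,np.array(s["tool_pos"]),R.from_quat(q[[1,2,3,0]])
def goto(p,Rt):
    "rotvec deg + shift cm in tool frame from present pose"
    s,p0,R0=pose()
    w=(R0.inv()*Rt).as_rotvec(degrees=True); t=R0.inv().apply(np.asarray(p)-p0)*100
    print("t",round(s["t"],2),"rot",w.round(2),"shift",t.round(2));return w,t
def down(yaw):
    "tool down; tool y (jaw dir) at angle yaw from world +y; tool x along... "
    c,s_=np.cos(yaw),np.sin(yaw)
    y=np.array([-s_,c,0]);z=np.array([0,0,-1.]);x=np.cross(y,z)
    return R.from_matrix(np.c_[x,y,z])
E
python3 - <<'E'
from h import *
c=cam("top")
a=cv2.resize(c["image"][225:360,100:250],None,fx=5,fy=5,interpolation=cv2.INTER_CUBIC)
crop(c,100,230,260,350,5,"binc.png"); 
crop(c,390,230,520,365,4,"shk.png")
s,p,Rt=pose();print(Rt.as_matrix().round(3))
w=cam("wrist"); print(w["fx"],w["cx"],w["cy"],w["M"].round(3).tolist())
M=w["M"];o=-M[:3,:3].T@M[:3,3];print("wristcam in tool",Rt.inv().apply(o-p).round(3),(M[:3,:3]@Rt.as_matrix()).round(3).tolist())
print("approx bin",onz(c,176,290,0.0),"tray",onz(c,305,293,0),"shaker",onz(c,457,298,.056))
E
```

```text
[[ 0.902  0.431 -0.   ]
 [ 0.431 -0.902  0.001]
 [-0.    -0.001 -1.   ]]
411.69659356673657 323.67592747319424 235.86094769532065 [[0.431, -0.902, -0.001, -0.625], [0.865, 0.414, -0.283, 0.033], [0.256, 0.121, 0.959, -0.39], [0.0, 0.0, 0.0, 1.0]]
wristcam in tool [ 0.079  0.    -0.192] [[0.0, 1.0, -0.0], [0.959, -0.0, 0.283], [0.283, -0.0, -0.959]]
approx bin [0.53063936 0.28419427 0.        ] tray [0.52418625 0.00775671 0.        ] shaker [ 0.5111723  -0.30581849  0.056     ]
```

View pics/binc.png

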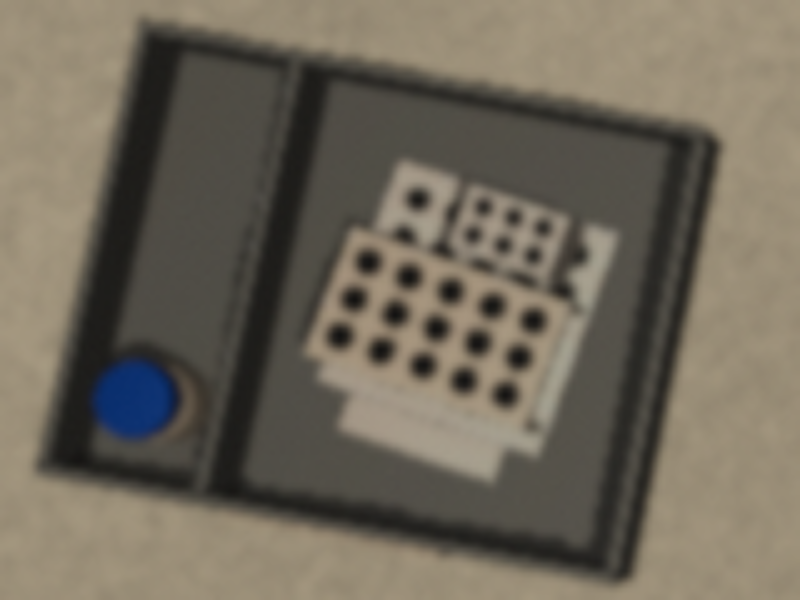

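View pics/shk.png

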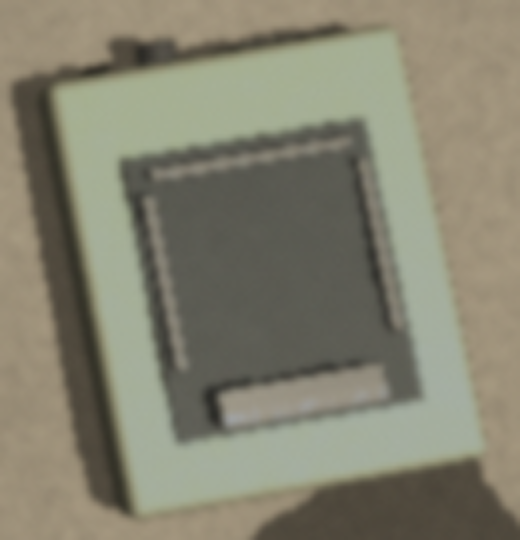

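```bash
cat >> h.py <<'E'
def fit(pts,model):
    "2D rigid fit: model->pts; returns origin, yaw, rms"
    P=np.asarray(pts)[:,:2];Q=np.asarray(model,float)[:,:2];pc,qc=P.mean(0),Q.mean(0)
    H=(Q-qc).T@(P-pc);a=np.arctan2(H[0,1]-H[1,0],H[0,0]+H[1,1])
    r=np.array([[np.cos(a),-np.sin(a)],[np.sin(a),np.cos(a)]])
    o=pc-r@qc;e=P-(Q@r.T+o);return o,a,np.sqrt((e**2).sum(1).mean())
E
python3 - <<'E'
from h import *
c=cam("top")
B=lambda l,k,u,v,z:[onz(c,a/k+u-.5+.5/k,b/k+v-.5+.5/k,z) for a,b in l]
print("bin",fit(B([(143,20),(715,137),(630,577),(40,470)],5,100,230,.06),[(.095,.12),(.095,-.12),(-.095,-.12),(-.095,.12)]))
r=B([(369,262),(533,320),(505,395),(340,336)],5,100,230,.056);print("rack",fit(r,[(.017,.04),(.017,-.04),(-.017,-.04),(-.017,.04)]),np.linalg.norm(r[0]-r[1]),np.linalg.norm(r[1]-r[2]))
r=B([(483,206),(548,226),(535,256),(473,236)],5,100,230,.062);print("block",fit(r,[(.007,.014),(.007,-.014),(-.007,-.014),(-.007,.014)]),np.linalg.norm(r[0]-r[1]),np.linalg.norm(r[1]-r[2]))
s=B([(122,160),(365,122),(422,398),(180,440)],4,390,230,.056)
print("plat",fit(s,[(.06,.055),(.06,-.055),(-.06,-.055),(-.06,.055)]),np.linalg.norm(s[0]-s[1]),np.linalg.norm(s[1]-s[2]))
# lip top approx
s=B([(152,170),(352,143),(402,330),(366,158),(150,197),(182,368)],4,390,230,.064);print(np.round(s,4).tolist())
t=[onz(c,u,v,.018) for u,v in[(276,233),(345,239),(333,354),(264,350)]];print("tray",fit(t,[(.125,.075),(.125,-.075),(-.125,-.075),(-.125,.075)]))
goto([.51,-.306,.28],down(.15)); goto([.53,.26,.28],down(-.2))
E
```

```text
bin (array([0.52880433, 0.27154139]), np.float64(-0.1862636360012529), np.float64(0.0033365777400019454))
rack (array([0.51699108, 0.24985838]), np.float64(-0.33972652532201597), np.float64(0.00417639679142432)) 0.07168300417743072 0.032393896151538114
block (array([0.55640525, 0.21997539]), np.float64(-0.3117520492154736), np.float64(0.0006911783741959058)) 0.02795827452038053 0.013288016226474448
plat (array([ 0.50837512, -0.30717818]), np.float64(0.16814384884466704), np.float64(0.015545254451019116)) 0.12915476128799244 0.14442702210683325
[[0.564, -0.2446, 0.064], [0.5781, -0.3488, 0.064], [0.482, -0.371, 0.064], [0.5703, -0.3558, 0.064], [0.5501, -0.2432, 0.064], [0.4628, -0.2573, 0.064]]
tray (array([0.52278458, 0.00872345]), np.float64(-0.09463801793156484), np.float64(0.0033274633287889853))
t 0.25 rot [-1.0000e-02 -5.0000e-02 -1.6305e+02] shift [ 32.82 -12.89  -8.9 ]
t 0.25 rot [-1.00e-02 -4.00e-02 -1.43e+02] shift [ 59.03 -63.09  -8.87]
```

```bash
python3 - <<'E'
from h import *
goto([.55,-.30,.27],down(.168+np.pi))
E
```

```text
t 0.25 rot [-3.000e-02  1.000e-02  1.592e+01] shift [ 36.69 -11.7   -7.9 ]
```

```bash
python3 -m inch '[0,0,15.9,36.7,-11.7,-7.9,1, 0,0,15.9,36.7,-11.7,-7.9,1, 0,0,15.9,36.7,-11.7,-7.9,1, 0,0,15.9,36.7,-11.7,-7.9,1, 0,0,15.9,36.7,-11.7,-7.9,1, 0,0,15.9,36.7,-11.7,-7.9,1, 0,0,15.9,36.7,-11.7,-7.9,1, 0,0,15.9,36.7,-11.7,-7.9,1, 0,0,15.9,36.7,-11.7,-7.9,1, 0,0,15.9,36.7,-11.7,-7.9,1]'; python3 - <<'E'
from h import *
c=cam("wrist","w_shk.png"); crop(c,0,0,640,480,1.25,"w_shk2.png"); np.savez("shk.npz",M=c["M"],im=c["image"]); print(arm.sense()["dq"].round(3))
goto([.56,.26,.27],down(-.2-np.pi))
E
```

```text
t: 1.5
tool_pos: [0.5487, -0.3019, 0.2697]
tool_rot: [-0.0, 0.997, 0.083, -0.001]
ft_force: [0.1, -0.7, -0.7]
finger_gap: 0.087
[-0.007  0.002 -0.008 -0.005 -0.001  0.001 -0.003]
t 1.55 rot [-1.000e-02  5.000e-02  2.095e+01] shift [ 1.035e+01 -5.521e+01 -1.000e-02]
```

View pics/w_shk2.png

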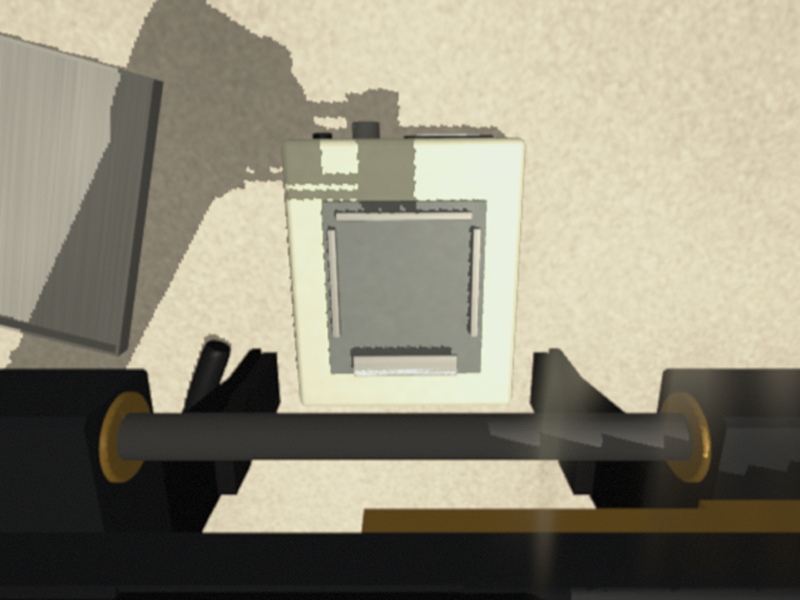

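The wrist picture shows the platform with its far wall at (403,215), side walls at u≈334 and 475, and the lip at (405,362), in 800-px coordinates. I'll measure these with masks and carry on to the bin.

```bash
python3 - <<'E'
from h import *
d=np.load("shk.npz");im=d["im"];c=cam("wrist");c["M"]=d["M"]
g=im.min(2)[155:310,255:395].copy();print(np.percentile(g,[5,25,50,75,95]))
hsv=cv2.cvtColor(im,cv2.COLOR_RGB2HSV)
print("samples wall",im[172,322],"side",im[220,267],im[220,380],"lip",im[288,324],im[296,324],"plat",im[230,322],"body",im[150,322])
m=(im.astype(int).min(2)>140).astype(np.uint8)
n,l,st,ce=cv2.connectedComponentsWithStats(m)
for i in range(1,n):
    x,y,w,h,a=st[i]
    if 30<a<5000 and 255<ce[i][0]<395 and 155<ce[i][1]<310:
        r=cv2.minAreaRect(np.argwhere(l==i)[:,::-1].astype(np.float32));print(st[i],np.round(cv2.boxPoints(r),1).tolist())
for u in(300,324,345): print(u,im[276:304,u].astype(int).mean(1).round().astype(int).tolist())
for v in(200,240): print(v,im[v,260:275].astype(int).mean(1).round().astype(int).tolist(),im[v,372:388].astype(int).mean(1).round().astype(int).tolist())
print(im[165:180,324].mean(1).round().astype(int).tolist())
E
python3 -m inch '[0,0,20.9,10.3,-55.2,0,1, 0,0,20.9,10.3,-55.2,0,1, 0,0,20.9,10.3,-55.2,0,1, 0,0,20.9,10.3,-55.2,0,1, 0,0,20.9,10.3,-55.2,0,1, 0,0,20.9,10.3,-55.2,0,1, 0,0,20.9,10.3,-55.2,0,1, 0,0,20.9,10.3,-55.2,0,1, 0,0,20.9,10.3,-55.2,0,1, 0,0,20.9,10.3,-55.2,0,1, 0,0,20.9,10.3,-55.2,0,1, 0,0,20.9,10.3,-55.2,0,1]'; python3 - <<'E'
from h import *
c=cam("wrist"); crop(c,0,0,640,480,1.25,"w_bin.png"); np.savez("bin.npz",M=c["M"],im=c["image"])
E
```

```text
[ 91. 130. 135. 171. 221.]
samples wall [210 205 185] side [198 192 174] [214 208 190] lip [204 198 181] [220 223 215] plat [143 144 132] body [146 144 120]
[363 178  12  13  46] [[363.0, 180.0], [368.0, 175.0], [378.5, 185.5], [373.5, 190.5]]
[262 184  10  86 426] [[261.8999938964844, 184.1999969482422], [267.20001220703125, 183.89999389648438], [271.29998779296875, 269.0], [266.0, 269.20001220703125]]
300 [122, 105, 86, 76, 76, 75, 75, 75, 106, 157, 182, 189, 191, 189, 187, 183, 183, 184, 185, 190, 208, 220, 216, 211, 211, 219, 224, 226]
324 [133, 120, 96, 78, 75, 74, 73, 82, 120, 167, 190, 195, 194, 192, 190, 187, 187, 187, 190, 203, 219, 221, 216, 201, 195, 214, 224, 227]
345 [122, 104, 87, 77, 76, 76, 74, 83, 128, 174, 194, 198, 196, 194, 191, 189, 189, 190, 193, 197, 196, 201, 207, 201, 203, 221, 230, 229]
200 [130, 98, 100, 154, 178, 184, 192, 193, 152, 119, 127, 134, 134, 136, 136] [146, 147, 148, 141, 103, 83, 134, 192, 208, 211, 215, 200, 155, 141, 145, 167]
240 [205, 155, 134, 126, 113, 150, 172, 178, 185, 181, 139, 113, 126, 133, 134] [142, 132, 100, 75, 87, 143, 184, 196, 203, 202, 174, 150, 145, 149, 177, 221]
[78, 92, 99, 96, 99, 147, 186, 199, 203, 197, 177, 151, 139, 139, 139]
t: 3.1
tool_pos: [0.5601, 0.2583, 0.2701]
tool_rot: [0.0, 0.995, -0.1, -0.0]
ft_force: [0.3, 0.9, -0.2]
finger_gap: 0.0873
```

View pics/w_bin.png

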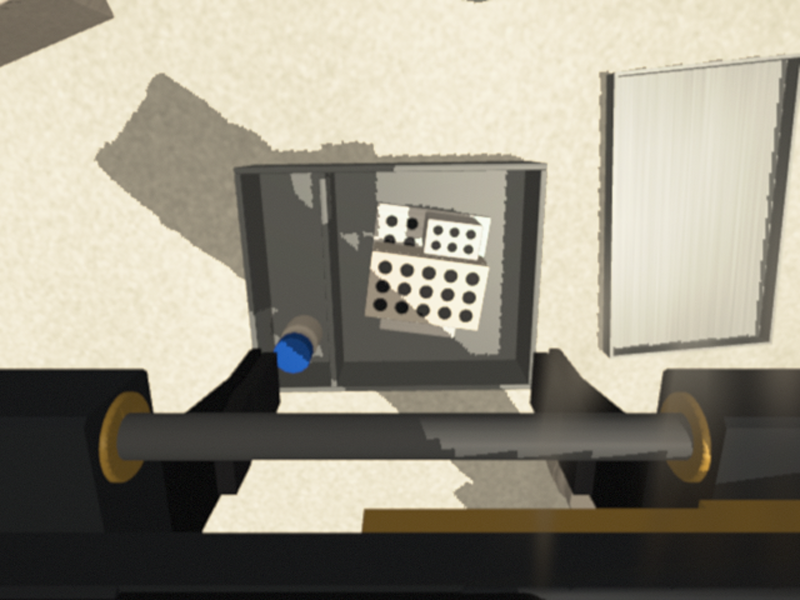

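The wrist view of the bin shows the rack's corner dots at (385,267), (472,278), (465,316) and (380,304), and the block's at (438,231), (471,234), (468,252) and (435,249). I'll refine these by dark centroid and compute the poses.

```bash
python3 - <<'E'
from h import *
d=np.load("bin.npz");im=d["im"];c=cam("wrist");c["M"]=d["M"]
g=cv2.cvtColor(im,cv2.COLOR_RGB2GRAY).astype(float)
def ref(u,v,r):
    u,v=u/1.25,v/1.25
    for _ in range(3):
        iu,iv=int(round(u)),int(round(v));p=g[iv-r:iv+r+1,iu-r:iu+r+1]
        w=np.clip(np.median(p[[0,-1]])*.75-p,0,None)+1e-6;yy,xx=np.mgrid[-r:r+1,-r:r+1]
        u,v=iu+(w*xx).sum()/w.sum(),iv+(w*yy).sum()/w.sum()
    return u,v
for n,pts,z,r,mx,my in(("rack",[(385,267),(472,278),(465,316),(380,304)],.056,6,.018,.036),("block",[(438,231),(471,234),(468,252),(435,249)],.062,5,.007,.014)):
    q=[ref(*p,r) for p in pts];P=[onz(c,*p,z) for p in q]
    print(n,np.round(q,1).tolist(),fit(P,[(mx,my),(mx,-my),(-mx,-my),(-mx,my)]),[np.linalg.norm(P[i]-P[(i+1)%4]).round(4) for i in range(4)])
P=[onz(c,u/1.25,v/1.25,.06) for u,v in[(236,168),(545,164),(531,387),(255,390)]]
print("bin",fit(P,[(.095,.12),(.095,-.12),(-.095,-.12),(-.095,.12)]))
P=[onz(c,u/1.25,v/1.25,.018) for u,v in[(601,72),(612,356),(769,342)]]
print("tray",fit(P,[(.125,.075),(-.125,.075),(-.125,-.075)]))
# shaker
d=np.load("shk.npz");c["M"]=d["M"]
a=onz(c,300,284.4,.070);b=onz(c,345,283.8,.070);e=onz(c,324,284,.070);print("lip free edge",a,b,e)
print("lip ends",onz(c,354/1.25,290,.07),onz(c,456/1.25,290,.07))
for v,l,r in((200,268.1,378.4),(240,270,376.8)):print("side inner base",onz(c,l,v,.056),onz(c,r,v,.056))
print("far inner top",onz(c,280,175.7,.064),onz(c,324,175.2,.064),onz(c,365,175.2,.064))
E
```

```text
rack [[307.7, 213.5], [377.6, 222.8], [372.2, 252.3], [303.8, 243.3]] (array([0.51932063, 0.24908548]), np.float64(-0.3379448422730821), np.float64(0.0020032236832910476)) [np.float64(0.0718), np.float64(0.032), np.float64(0.0718), np.float64(0.032)]
block [[350.1, 183.8], [376.3, 187.2], [374.3, 199.2], [348.3, 195.9]] (array([0.55859595, 0.21998124]), np.float64(-0.3296469703866429), np.float64(0.0014207337737366106)) [np.float64(0.026), np.float64(0.012), np.float64(0.026), np.float64(0.0121)]
bin (array([0.53191039, 0.27473691]), np.float64(-0.19214515263824689), np.float64(0.0028633551519533364))
tray (array([0.52911929, 0.01068251]), np.float64(-0.07207753653274938), np.float64(0.0031162050526814537))
lip free edge [ 0.45682828 -0.29271814  0.07      ] [ 0.46511093 -0.33827206  0.07      ] [ 0.46133424 -0.31700363  0.07      ]
lip ends [ 0.44778524 -0.27652579  0.07      ] [ 0.46167228 -0.35969412  0.07      ]
side inner base [ 0.53593824 -0.24770517  0.056     ] [ 0.55416018 -0.35679542  0.056     ]
side inner base [ 0.49461789 -0.25496722  0.056     ] [ 0.51276768 -0.36364236  0.056     ]
far inner top [ 0.56332124 -0.25682861  0.064     ] [ 0.57080442 -0.29869357  0.064     ] [ 0.57733165 -0.33776688  0.064     ]
```

```bash
python3 - <<'E'
from h import *
goto([.5586,.2200,.10],down(-.333-np.pi));goto([.5586,.2200,.0235],down(-.333-np.pi))
E
```

```text
t 3.2 rot [0.01 0.   7.57] shift [ 0.64  3.81 17.02]
t 3.2 rot [0.01 0.   7.57] shift [ 0.64  3.81 24.67]
```

```bash
python3 -m inch '[0,0,7.6,0.64,3.8,6,0.7, 0,0,7.6,0.64,3.8,12,0.7, 0,0,7.6,0.64,3.8,17,0.7, 0,0,7.6,0.64,3.8,17,0.7, 0,0,7.6,0.64,3.8,17,0.7]'; python3 - <<'E'
from h import *
c=cam("wrist");crop(c,190,120,510,360,2.5,"w_blk.png")
goto([.5586,.2200,.0235],down(-.333-np.pi))
for p in [(.5586,.2200,.062)]: print(((proj(c,p)-[190,120])*2.5))
E
```

```text
t: 3.82
tool_pos: [0.56, 0.2205, 0.1028]
tool_rot: [-0.001, 0.986, -0.166, 0.001]
ft_force: [-0.5, 0.6, -0.4]
finger_gap: 0.0615
t 3.88 rot [-0.15 -0.18 -0.05] shift [-0.16  0.16  7.99]
[340.38221421 334.32461336]
```

View pics/w_blk.png

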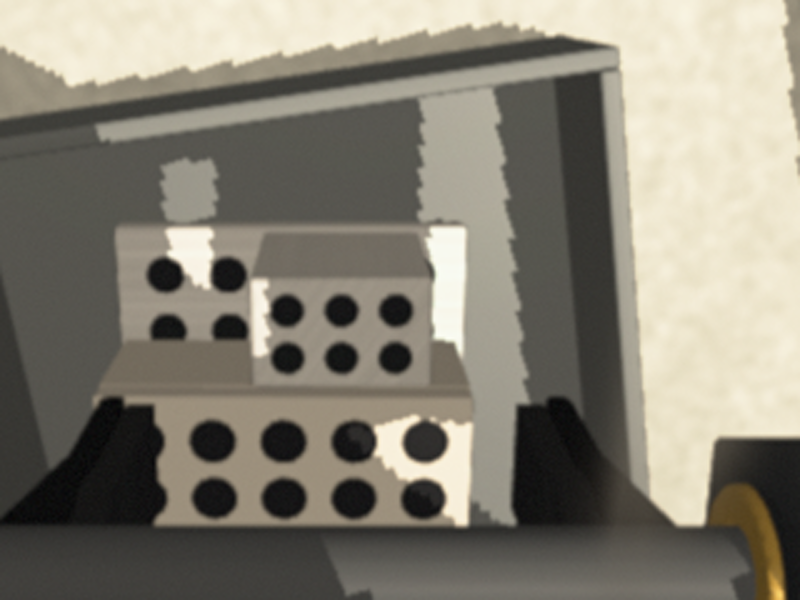

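The block's dots centre at (341,334), and the prediction was (340,334), so it is well aligned. Descending to grip.

```bash
python3 -m inch '[0,0,0,-0.16,0.16,4,0.7, 0,0,0,-0.16,0.16,7,0.7, 0,0,0,-0.16,0.16,8,0.7, 0,0,0,-0.16,0.16,8,0.7, 0,0,0,-0.16,0.16,8,0.7, 0,0,0,-0.16,0.16,8,0, 0,0,0,-0.16,0.16,8,0, 0,0,0,-0.16,0.16,8,0, 0,0,0,-0.16,0.16,8,0]'; python3 -c "
from h import *
goto([.5586,.2200,.16],down(-.333-np.pi))"
```

```text
t: 5.0
tool_pos: [0.5588, 0.2199, 0.0237]
tool_rot: [-0.001, 0.986, -0.166, 0.002]
ft_force: [-0.7, -0.8, 3.0]
finger_gap: 0.0435
t 5.0 rot [-0.16 -0.2  -0.05] shift [  0.02  -0.03 -13.62]
```

```bash
python3 -m inch '[0,0,0,0,0,-5,0, 0,0,0,0,0,-10,0, 0,0,0,0,0,-13,0, 0,0,0,0,0,-13,0]'; python3 -c "
from h import *
goto([.6008,.0035,.15],down(-.08-np.pi));goto([.6008,.0035,.04],down(-.08-np.pi))"
```

```text
t: 5.5
tool_pos: [0.5594, 0.2204, 0.1558]
tool_rot: [-0.002, 0.986, -0.166, 0.004]
ft_force: [1.2, 0.2, -2.4]
finger_gap: 0.0436
t 5.5 rot [ -0.25  -0.41 -14.54] shift [11.02 19.14  0.56]
t 5.5 rot [ -0.25  -0.41 -14.54] shift [10.95 19.2  11.56]
```

```bash
python3 -m inch '[0,0,-14.5,11,19.15,0.5,0, 0,0,-14.5,11,19.15,0.5,0, 0,0,-14.5,11,19.15,0.5,0, 0,-0.4,-14.5,11,19.15,0.5,0, 0,-0.4,-14.5,11,19.2,6,0, 0,-0.4,-14.5,11,19.2,10,0, 0,-0.4,-14.5,11,19.2,11.5,0, 0,-0.4,-14.5,11,19.2,11.5,0, 0,-0.4,-14.5,11,19.2,11.5,0]'; python3 -c "
from h import *
goto([.6008,.0035,.0147],down(-.08-np.pi))
c=cam('wrist');crop(c,130,60,510,345,2,'w_put.png')
M=c['M']"
```

```text
t: 6.62
tool_pos: [0.6024, 0.0036, 0.0421]
tool_rot: [-0.002, 0.999, -0.04, 0.002]
ft_force: [0.1, -0.6, -1.6]
finger_gap: 0.0437
t 6.62 rot [-0.26 -0.17 -0.03] shift [-0.17  0.03  2.74]
```

View pics/w_put.png

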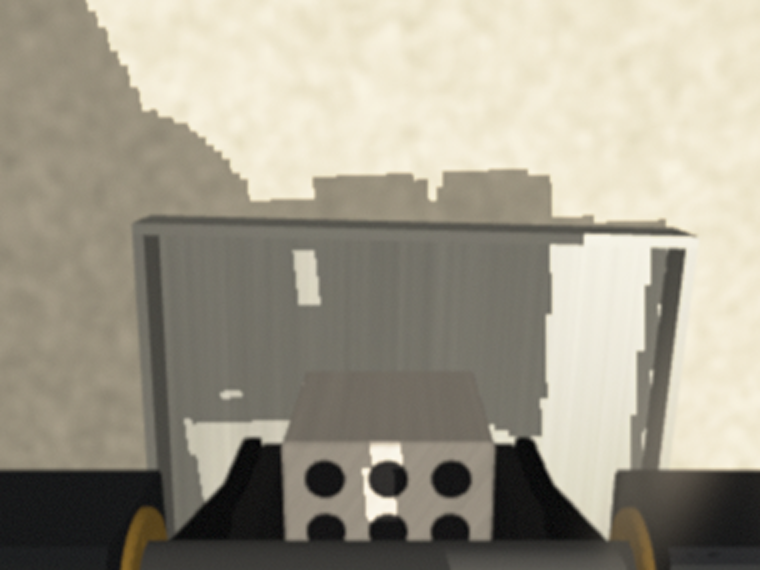

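The block is held upright and centred over the far part of the tray, whose wall is at v≈225. Lowering it until contact.

```bash
python3 -m inch '[-0.2,-0.2,0,-0.1,0,1.5,0, -0.2,-0.2,0,-0.1,0,2.4,0, -0.2,-0.2,0,-0.1,0,2.7,0, -0.2,-0.2,0,-0.1,0,2.75,0, -0.2,-0.2,0,-0.1,0,2.75,0]'
```

```text
t: 7.3
tool_pos: [0.6016, 0.0037, 0.0148]
tool_rot: [-0.0, 0.999, -0.04, 0.0]
ft_force: [-0.3, 0.2, -0.2]
finger_gap: 0.0436
```

```bash
python3 -m inch '[0,0,0,0,0,0.03,0, 0,0,0,0,0,0.03,0.68, 0,0,0,0,0,0.03,0.68, 0,0,0,0,0,0.03,0.68, 0,0,0,0,0,-6,0.68, 0,0,0,0,0,-12,1, 0,0,0,0,0,-17,1, 0,0,0,0,0,-17,1]'; python3 -c "
from h import *
print(arm.sense()['q'].round(2))
for a in(np.pi/2,-np.pi/2):
  goto([.5193,.2491,.17],down(-.338+a))"
```

```text
t: 8.3
tool_pos: [0.604, 0.0038, 0.1895]
tool_rot: [-0.001, 0.999, -0.04, 0.004]
ft_force: [0.2, 0.1, -0.6]
finger_gap: 0.0811
[ 0.26  0.31 -0.43  1.51  0.13  1.34 -1.83]
t 8.3 rot [ -0.47  -0.23 104.74] shift [-10.44 -23.76   1.91]
t 8.3 rot [  0.22  -0.44 -75.26] shift [-10.44 -23.76   1.91]
```

```bash
python3 -m inch '[0,0,-75.2,-10.4,-23.8,1.9,0.85, 0,0,-75.2,-10.4,-23.8,1.9,0.85, 0,0,-75.2,-10.4,-23.8,1.9,0.85, 0,0,-75.2,-10.4,-23.8,1.9,0.85, 0,0,-75.2,-10.4,-23.8,1.9,0.85, 0.2,-0.4,-75.2,-10.4,-23.8,1.9,0.85, 0.2,-0.4,-75.2,-10.4,-23.8,5,0.85, 0.2,-0.4,-75.2,-10.4,-23.8,8.5,0.85, 0.2,-0.4,-75.2,-10.4,-23.8,8.5,0.85, 0.2,-0.4,-75.2,-10.4,-23.8,8.5,0.85]'; python3 -c "
from h import *
goto([.5193,.2491,.0213],down(-.338-np.pi/2))
c=cam('wrist');crop(c,100,60,540,390,1.8,'w_rack.png')
print((proj(c,[.5193,.2491,.056])-[100,60])*1.8)
print(arm.sense()['q'].round(2))
"
```

```text
t: 9.55
tool_pos: [0.5205, 0.2499, 0.105]
tool_rot: [0.0, 0.816, 0.578, 0.001]
ft_force: [0.9, 0.1, -0.6]
finger_gap: 0.0741
t 9.55 rot [ 0.05 -0.06 -0.06] shift [-0.12 -0.09  8.37]
[396.86517449 339.37570781]
[ 0.07  0.38 -0.73  1.67  0.27  1.19 -1.06]
```

View pics/w_rack.png

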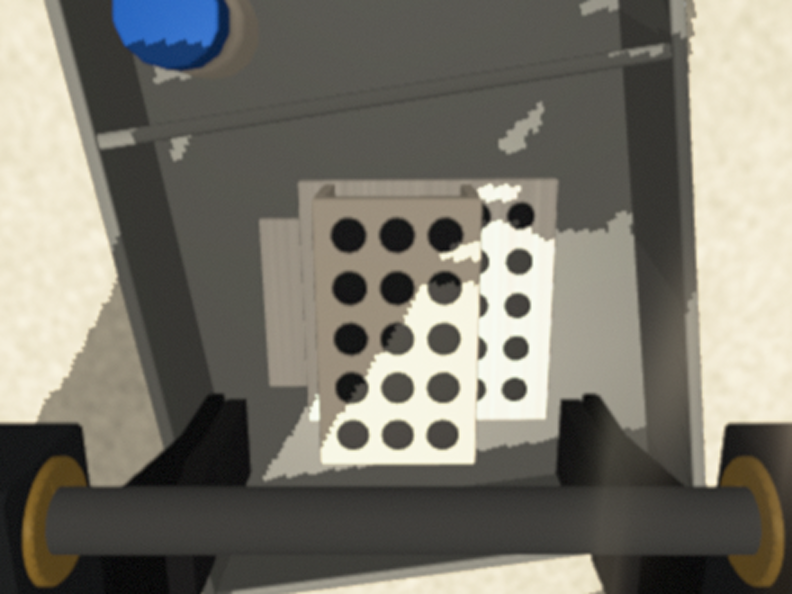

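The rack's middle dot is at (397,338), exactly as predicted. Descending, gripping and lifting straight up.

```bash
python3 -m inch '[0,0,0,-0.12,-0.09,4,0.85, 0,0,0,-0.12,-0.09,7,0.85, 0,0,0,-0.12,-0.09,8.35,0.85, 0,0,0,-0.12,-0.09,8.35,0.85, 0,0,0,-0.12,-0.09,8.35,0.85, 0,0,0,-0.12,-0.09,8.35,0, 0,0,0,-0.12,-0.09,8.35,0, 0,0,0,-0.12,-0.09,8.35,0, 0,0,0,-0.12,-0.09,8.35,0]'
```

```text
t: 10.72
tool_pos: [0.5199, 0.2494, 0.0223]
tool_rot: [0.0, 0.816, 0.578, 0.001]
ft_force: [-1.3, 0.1, 3.4]
finger_gap: 0.0551
```

```bash
python3 -m inch '[0,0,0,0,0,-2,0, 0,0,0,0,0,-5,0, 0,0,0,0,0,-9,0, 0,0,0,0,0,-13,0, 0,0,0,0,0,-13,0]'; python3 -c "
from h import *
goto([.4906,.0125,.15],down(-.08-np.pi/2))
goto([.4906,.0125,.04],down(-.08-np.pi/2))"
```

```text
t: 11.35
tool_pos: [0.5212, 0.2506, 0.1568]
tool_rot: [0.001, 0.816, 0.578, 0.004]
ft_force: [0.2, 0.3, -1.4]
finger_gap: 0.0549
t 11.35 rot [  0.43  -0.29 -14.83] shift [-23.48   5.03   0.57]
t 11.35 rot [  0.43  -0.29 -14.83] shift [-23.55   4.96  11.57]
```

```bash
python3 -m inch '[0,0,-14.8,-23.5,5,0.5,0, 0,0,-14.8,-23.5,5,0.5,0, 0,0,-14.8,-23.5,5,0.5,0, 0.4,-0.3,-14.8,-23.5,5,0.5,0, 0.4,-0.3,-14.8,-23.5,5,0.5,0, 0.4,-0.3,-14.8,-23.5,5,6,0, 0.4,-0.3,-14.8,-23.5,5,10,0, 0.4,-0.3,-14.8,-23.5,5,11.5,0, 0.4,-0.3,-14.8,-23.5,5,11.5,0, 0.4,-0.3,-14.8,-23.5,5,11.5,0]'; python3 -c "
from h import *
goto([.4906,.0125,.0133],down(-.08-np.pi/2))"
```

```text
t: 12.6
tool_pos: [0.4923, 0.0131, 0.0423]
tool_rot: [0.001, 0.735, 0.678, 0.001]
ft_force: [0.2, -0.4, 0.9]
finger_gap: 0.055
t 12.6 rot [ 0.16  0.   -0.02] shift [-0.07 -0.18  2.9 ]
```

```bash
python3 -m inch '[0.1,0,0,0,0,1.5,0, 0.1,0,0,0,0,2.5,0, 0.1,0,0,0,0,2.85,0, 0.1,0,0,0,0,2.9,0, 0.1,0,0,0,0,2.9,0, 0.1,0,0,0,0,2.93,0]'
```

```text
t: 13.35
tool_pos: [0.4922, 0.0131, 0.0132]
tool_rot: [0.0, 0.735, 0.678, -0.0]
ft_force: [-5.2, -0.7, 10.8]
finger_gap: 0.0552
```

```bash
python3 -m inch '[0,0,0,0,0,-0.05,0, 0,0,0,0,0,-0.05,0.85, 0,0,0,0,0,-0.05,0.85, 0,0,0,0,0,-0.05,0.85, 0,0,0,0,0,-4,0.85, 0,0,0,0,0,-9,0.85, 0,0,0,0,0,-15,0.85, 0,0,0,0,0,-19,0.85, 0,0,0,0,0,-19,0.85]'; python3 -c "
from h import *
goto([.525,.26,.20],down(-.338-np.pi/2))"
```

```text
t: 14.48
tool_pos: [0.4939, 0.0134, 0.2063]
tool_rot: [0.002, 0.735, 0.678, 0.002]
ft_force: [0.2, -0.6, -0.5]
finger_gap: 0.0738
t 14.47 rot [ 0.35 -0.   14.76] shift [24.83  1.12  0.62]
```

```bash
python3 -m inch '[0,0,14.8,24.8,1.1,0.6,0.6, 0,0,14.8,24.8,1.1,0.6,0.6, 0,0,14.8,24.8,1.1,0.6,0.6, 0.3,0,14.8,24.8,1.1,0.6,0.6, 0.3,0,14.8,24.8,1.1,0.6,0.6, 0.3,0,14.8,24.8,1.1,0.6,0.6, 0.3,0,14.8,24.8,1.1,0.6,0.6]'; python3 -c "
from h import *
c=cam('wrist');crop(c,200,130,440,310,3.3,'w_ins.png');np.savez('ins.npz',M=c['M'],im=c['image'])
t=cam('top');crop(t,100,220,360,370,3,'top1.png')"
```

```text
t: 15.35
tool_pos: [0.5252, 0.2577, 0.1997]
tool_rot: [0.001, 0.817, 0.577, -0.0]
ft_force: [0.5, -0.5, -0.1]
finger_gap: 0.0523
```

View pics/w_ins.png

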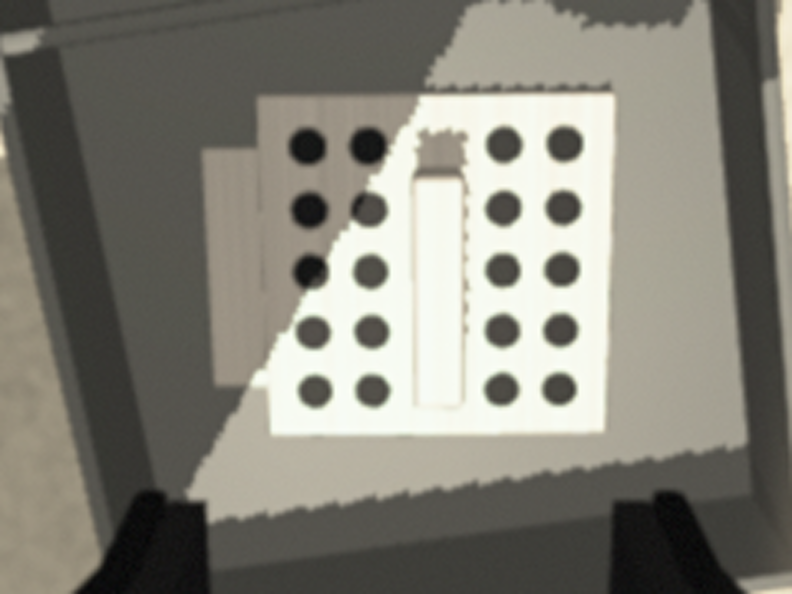

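The insert is now clear. Its corner dots are at (308,147), (565,144), (560,389) and (316,391), the handle-top corners at about (413,177) and (462,407), and the tongue is on the left (robot) side.

```bash
python3 - <<'E'
from h import *
d=np.load("ins.npz");c=cam("wrist");c["M"]=d["M"];k=3.3
f=lambda u,v,z:onz(c,(u+.5)/k-.5+200,(v+.5)/k-.5+130,z)
P=[f(*p,.012) for p in[(308,147),(565,144),(560,389),(316,391)]]
print([np.linalg.norm(P[i]-P[(i+1)%4]).round(4) for i in range(4)])
mx,my=.0385,.038
print("dots",fit(P,[(-mx,my),(mx,my),(mx,-my),(-mx,-my)]))
P=[f(*p,.012) for p in[(257,96),(615,94),(604,434),(271,434)]]
print("plate",fit(P,[(-.05,.05),(.05,.05),(.05,-.05),(-.05,-.05)]))
P=[f(*p,.042) for p in[(413,177),(464,177),(462,407),(414,405)]]
print("bar",fit(P,[(-.007,.032),(.007,.032),(.007,-.032),(-.007,-.032)]))
E
```

```text
[np.float64(0.0718), np.float64(0.0719), np.float64(0.0718), np.float64(0.0717)]
dots (array([0.53043843, 0.24475872]), np.float64(-0.3296986992544385), np.float64(0.003334902247155822))
plate (array([0.53034057, 0.24488833]), np.float64(-0.33422835027450226), np.float64(0.000650662172754016))
bar (array([0.53032614, 0.24547915]), np.float64(-0.337818664225561), np.float64(0.0008541592789724423))
```

View pics/top1.png

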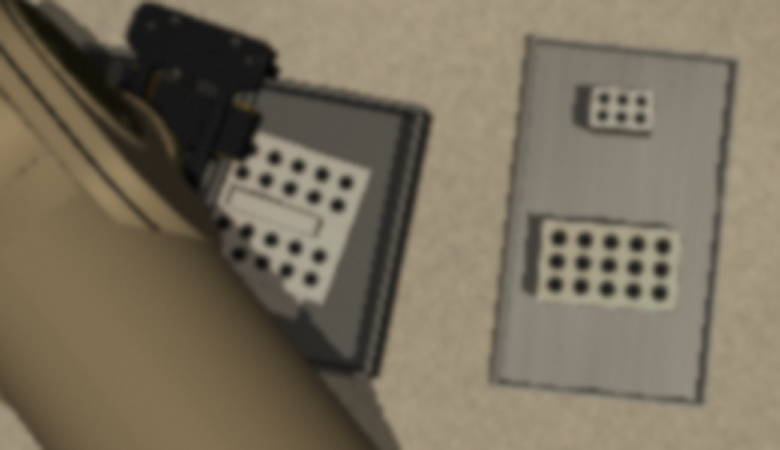

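The block and rack stand upright in the tray, with dots at about (620,105) and (610,265). That makes 11 pictures viewed, so I'll keep the last one for the end. Next I grasp the insert.

```bash
python3 -c "
from h import *
goto([.5304,.2450,.0168],down(-.334-np.pi/2))"
```

```text
t 15.5 rot [ 0.09  0.02 -0.4 ] shift [-1.05  0.89 18.35]
```

```bash
python3 -m inch '[0,0,-0.4,-1.05,0.9,6,0.5, 0,0,-0.4,-1.05,0.9,11,0.5, 0,0,-0.4,-1.05,0.9,14,0.5, 0,0,-0.4,-1.05,0.9,14,0.5, 0,0,-0.4,-1.05,0.9,14,0.5]'; python3 -c "
from h import *
goto([.5304,.2450,.0168],down(-.334-np.pi/2))"
```

```text
t: 16.12
tool_pos: [0.5313, 0.2452, 0.062]
tool_rot: [0.001, 0.815, 0.579, 0.001]
ft_force: [0.6, -0.3, 0.9]
finger_gap: 0.0438
t 16.12 rot [ 0.18 -0.05 -0.03] shift [-0.05 -0.1   4.52]
```

```bash
python3 -m inch '[0.2,0,0,-0.05,-0.1,2.5,0.5, 0.2,0,0,-0.05,-0.1,4,0.5, 0.2,0,0,-0.05,-0.1,4.5,0.5, 0.2,0,0,-0.05,-0.1,4.5,0.5, 0.2,0,0,-0.05,-0.1,4.5,0, 0.2,0,0,-0.05,-0.1,4.5,0, 0.2,0,0,-0.05,-0.1,4.5,0, 0.2,0,0,-0.05,-0.1,4.5,0]'
```

```text
t: 17.12
tool_pos: [0.5305, 0.245, 0.0171]
tool_rot: [-0.0, 0.815, 0.579, 0.0]
ft_force: [0.6, 0.2, 0.1]
finger_gap: 0.0113
```

```bash
python3 -m inch '[0,0,0,0,0,-1,0, 0,0,0,0,0,-4,0, 0,0,0,0,0,-8,0, 0,0,0,0,0,-12,0, 0,0,0,0,0,-15,0, 0,0,0,0,0,-15,0, 0,0,0,0,0,-15,0]'; python3 -c "
from h import *
c=cam('wrist');np.savez('held.npz',M=c['M'],im=c['image'])
g=cv2.cvtColor(c['image'],cv2.COLOR_RGB2GRAY)
cv2.imwrite('pics/held.png',c['image'][:,:,::-1])
s,p,Rt=pose();print(Rt.as_matrix().round(4).tolist(),s['q'].round(2))
m=((g>150)).astype(np.uint8)
n,l,st,ce=cv2.connectedComponentsWithStats(m)
print(st[st[:,4]>400])
f=p+Rt.apply([0,0,-.0187-.001])
for q in [(-.05,.05),(.05,.05),(.05,-.05),(-.05,-.05)]:
  print(proj(c,p+Rt.apply([q[1],q[0],-.0187+.0225+.0])).round(1))
"
```

```text
t: 18.0
tool_pos: [0.5302, 0.2447, 0.1668]
tool_rot: [-0.0, 0.815, 0.58, 0.0]
ft_force: [0.5, -0.6, 0.0]
finger_gap: 0.0007
[[0.3283, 0.9446, -0.0009], [0.9446, -0.3283, 0.0004], [0.0001, -0.001, -1.0]] [ 0.15  0.37 -0.82  1.57  0.27  1.32 -1.04]
[[     0      0    640    480 174206]
 [     0      0    278    330  52088]
 [   429      0    211    331  57967]
 [   251    144    174    147  14047]
 [   492    368     23     57    885]
 [   514    368    118     58   6176]]
[216.4 176.2]
[425.7 176.3]
[412.8 359.4]
[229.8 359.3]
```

The gap is almost zero, so the insert isn't held: the fingers were probably still moving when I lifted. I'll measure numerically where it lies now.

```bash
python3 - <<'E'
from h import *
d=np.load("held.npz");im=d["im"];c=cam("wrist");c["M"]=d["M"]
o=np.array([.5304,.2450]);a=-.334;r=np.array([[np.cos(a),-np.sin(a)],[np.sin(a),np.cos(a)]])
for q in [(-.05,.05),(.05,.05),(.05,-.05),(-.05,-.05)]: print("exp plate@.012",proj(c,[*(o+r@q),.012]).round(1))
g=cv2.cvtColor(im,cv2.COLOR_RGB2GRAY);b=g[135:300,245:430]
# dark round dots on plate
m=(g<130).astype(np.uint8)
n,l,st,ce=cv2.connectedComponentsWithStats(m)
D=[ce[i] for i in range(1,n) if 40<st[i][4]<250 and .6<st[i][2]/st[i][3]<1.6 and 245<ce[i][0]<430 and 135<ce[i][1]<300]
D=np.array(D);print(len(D),D.round(1).tolist())
W=[onz(c,*p,.012) for p in D]
loc=[(r.T@(w[:2]-o)*1000).round(1).tolist() for w in W];print(loc)
v=im[130:300:10,240:440:8].mean(2).astype(int)
for row in v: print(*row)
E
```

```text
exp plate@.012 [262.2 149.5]
exp plate@.012 [382.9 149.5]
exp plate@.012 [378.4 263.1]
exp plate@.012 [266.9 263.1]
20 [[279.4, 166.9], [299.6, 166.7], [345.0, 166.6], [365.0, 166.6], [300.2, 188.1], [280.1, 188.2], [344.7, 188.0], [364.7, 187.9], [280.8, 208.8], [299.7, 208.2], [344.5, 208.5], [364.1, 208.5], [281.2, 228.8], [300.9, 228.7], [344.2, 228.6], [363.7, 228.6], [281.5, 248.1], [301.4, 248.3], [343.9, 248.2], [363.2, 248.2]]
[[-36.2, 35.7], [-19.2, 35.8], [18.8, 35.9], [35.6, 36.0], [-19.1, 17.8], [-36.1, 17.7], [18.8, 17.9], [35.8, 17.9], [-36.1, -0.3], [-19.8, 0.3], [18.9, 0.0], [35.8, 0.1], [-36.2, -18.1], [-19.0, -18.0], [18.8, -17.9], [35.9, -17.9], [-36.5, -35.8], [-18.8, -36.1], [18.8, -35.9], [36.0, -36.0]]
84 84 84 85 83 85 85 85 84 84 85 86 84 84 84 85 85 85 83 153 153 150 57 55 151
85 84 83 84 84 85 86 85 84 84 86 85 85 85 85 85 85 84 84 83 84 84 54 51 87
84 84 84 121 126 129 126 126 125 128 126 126 125 124 129 128 124 126 153 158 157 154 100 52 73
83 85 83 142 148 118 145 140 147 146 147 144 243 203 244 243 223 242 158 158 156 154 140 57 103
83 141 141 139 145 
[... 473 characters left out ...]
44 239 246 247 247 247 246 246 245 244 245 244 165 162 162 159 158 56 56
81 115 143 140 146 20 146 105 78 246 247 247 247 76 246 71 78 244 165 163 161 159 158 60 58
81 96 143 142 146 146 245 246 246 247 247 247 246 246 245 245 245 244 164 164 161 158 156 78 60
82 81 82 82 146 77 194 150 78 247 247 246 247 75 246 71 116 244 165 162 160 158 157 116 61
81 80 83 83 245 246 245 247 247 247 247 245 247 247 246 246 245 245 163 162 159 158 156 148 60
83 81 81 171 173 173 174 173 173 175 173 174 172 170 168 168 166 165 163 156 132 111 82 81 61
83 81 135 171 172 173 174 173 28 144 166 160 45 23 81 81 81 82 81 82 81 83 82 82 62
81 80 108 90 81 80 83 83 13 14 23 19 16 12 83 82 80 71 66 63 59 60 60 61 59
```

The insert hasn't moved: its dots match the model within 0.1 mm. I'll retry slightly deeper, with a longer close, and check the gap before lifting.

```bash
python3 -m inch '[0,0,0,0,0,3,0.5, 0,0,0,0,0,6,0.5, 0,0,0,0,0,9,0.5, 0,0,0,0,0,10,0.5, 0,0,0,0,0,10,0.5]';  python3 -c "
from h import *
goto([.5304,.2450,.0152],down(-.334-np.pi/2))"
```

```text
t: 18.73
tool_pos: [0.5294, 0.2445, 0.0659]
tool_rot: [-0.001, 0.815, 0.58, -0.001]
ft_force: [0.2, 0.9, 1.2]
finger_gap: 0.0399
t 18.73 rot [-0.14  0.03 -0.02] shift [0.08 0.09 5.07]
```

```bash
python3 -m inch '[-0.1,0,0,0.08,0.09,2.5,0.5, -0.1,0,0,0.08,0.09,4.5,0.5, -0.1,0,0,0.08,0.09,5.05,0.5, -0.1,0,0,0.08,0.09,5.05,0.5, -0.1,0,0,0.08,0.09,5.05,0.3, -0.1,0,0,0.08,0.09,5.05,0.3]'; python3 -m inch '[0,0,0,0,0,0,0, 0,0,0,0,0,0,0]';python3 -m inch '[0,0,0,0,0,0,0, 0,0,0,0,0,0,0,0,0,0,0,0,0,0]'
```

```text
t: 19.48
tool_pos: [0.5308, 0.2452, 0.016]
tool_rot: [0.0, 0.815, 0.58, 0.0]
ft_force: [0.3, 0.0, 0.0]
finger_gap: 0.0315
t: 19.73
tool_pos: [0.5309, 0.2453, 0.0162]
tool_rot: [0.0, 0.815, 0.58, 0.0]
ft_force: [-0.3, -0.5, -0.1]
finger_gap: 0.0134
t: 20.1
tool_pos: [0.5309, 0.2452, 0.0162]
tool_rot: [0.0, 0.815, 0.58, 0.0]
ft_force: [-0.3, -0.2, 0.9]
finger_gap: 0.0009
```

The fingers shut through the spot where the bar should be, at almost zero force. One montage of the wrist and side views should explain this (picture 12, the last).

```bash
python3 -c "
from h import *
c=cam('wrist');s=cam('side')
print(proj(s,[.5304,.2450,.042]),proj(s,[.5309,.2453,.016]),proj(c,[.5304,.2450,.042]),proj(c,[.5309,.2453,.0162]))
a=cv2.resize(c['image'][100:460,80:560],(400,300))
a=cv2.resize(c['image'][120:420,120:520],(400,300))
u,v=proj(s,[.5304,.2450,.042]).astype(int)
b=cv2.resize(s['image'][v-60:v+60,u-80:u+80],(400,300),interpolation=cv2.INTER_CUBIC)
t=cam('top');u,v=proj(t,[.5304,.2450,.042]).astype(int);d=cv2.resize(t['image'][v-60:v+60,u-80:u+80],(400,300))
w=cv2.resize(c['image'],(400,300))
cv2.imwrite('pics/mont.png',np.vstack([np.hstack([a,b]),np.hstack([w,d])])[:,:,::-1])
"
```

```text
[286.40169777 323.41262815] [286.70169981 336.02652144] [320.16463179 299.55689991] [321.33627472 276.58582606]
```

View pics/mont.png

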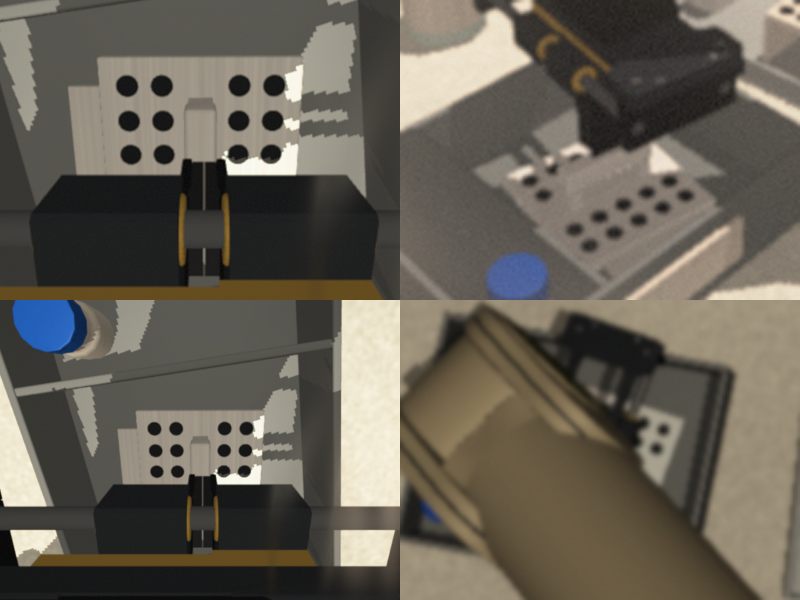

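The montage shows the shut fingers at (205,170) emerging from the bar's top face, which starts at about (200,97), so either the tips sit above the bar or something is off in height. A gentle touch test downwards will tell.

```bash
python3 -m inch '[0,0,0,0,0,0.2,0, 0,0,0,0,0,0.2,0]'; python3 -m inch '[0,0,0,0,0,0.2,0, 0,0,0,0,0,0.2,0]';python3 -m inch '[0,0,0,0,0,0.2,0, 0,0,0,0,0,0.2,0]'
```

```text
t: 20.5
tool_pos: [0.5308, 0.2451, 0.014]
tool_rot: [0.0, 0.815, 0.58, -0.0]
ft_force: [-0.0, 0.0, -0.4]
finger_gap: 0.0004
t: 20.75
tool_pos: [0.5307, 0.245, 0.0118]
tool_rot: [0.0, 0.815, 0.58, -0.0]
ft_force: [-0.7, -0.2, 0.3]
finger_gap: 0.0005
t: 21.0
tool_pos: [0.5309, 0.2452, 0.0112]
tool_rot: [0.0, 0.815, 0.58, -0.0]
ft_force: [-4.9, -3.3, 16.5]
finger_gap: 0.0005
```

Contact came at a reported z of 0.0118. In w_put.png the tips also looked higher on the block than reported. I'll check whether the real tips sit about 30 mm above the reported TCP.

```bash
python3 - <<'E'
from h import *
c=cam("wrist");s,p,Rt=pose()
for z in(0,-.01,-.02,-.03,-.04):
  print(z,[proj(c,p+Rt.apply([x,0,z])).round(0).tolist() for x in(.0,.0095)])
print("seen tip approx (325,279)")
# open fingers in w_ins: inner edges of tips at crop u=207, 612, v~500 -> raw
d=np.load("ins.npz");c["M"]=d["M"]
Rt=down(-.338-np.pi/2);p=np.array([.5252,.2577,.1997])
for z in(0,-.01,-.02,-.03,-.04): print(z,[proj(c,p+Rt.apply([.0095,y,z])).round(0).tolist() for y in(.0262,-.0262)])
print("seen",[200+207/3.3,130+500/3.3],[200+612/3.3,130+500/3.3])
E
```

```text
0 [[321.0, 277.0], [321.0, 259.0]]
-0.01 [[321.0, 285.0], [321.0, 266.0]]
-0.02 [[321.0, 293.0], [321.0, 274.0]]
-0.03 [[321.0, 303.0], [321.0, 283.0]]
-0.04 [[321.0, 314.0], [321.0, 292.0]]
seen tip approx (325,279)
0 [[374.0, 259.0], [268.0, 259.0]]
-0.01 [[377.0, 266.0], [266.0, 266.0]]
-0.02 [[379.0, 274.0], [263.0, 274.0]]
-0.03 [[383.0, 282.0], [259.0, 283.0]]
-0.04 [[386.0, 292.0], [256.0, 292.0]]
seen [262.72727272727275, 281.5151515151515] [385.4545454545455, 281.5151515151515]
```

The image says the same as the touch: the real tips are about 30 mm behind the reported TCP, so the fingers had been closing above the bar and the real grasp point is about 49 mm behind the TCP. I'll raise, open and descend to TCP z ≈ -0.0135.

```bash
python3 -m inch '[0,0,0,0,0,-1.5,0.5, 0,0,0,0,0,-1.5,0.5, 0,0,0,0,0,-1.5,0.5, 0,0,0,0,0,-1.5,0.5, 0,0,0,0,0,-1.5,0.5, 0,0,0,0,0,-1.5,0.5]'; python3 -c "
from h import *
goto([.5304,.2450,-.0135],down(-.334-np.pi/2))"
```

```text
t: 21.8
tool_pos: [0.5307, 0.2452, 0.026]
tool_rot: [0.0, 0.815, 0.58, -0.0]
ft_force: [0.5, 0.7, -0.3]
finger_gap: 0.0428
t 21.8 rot [ 0.02  0.04 -0.02] shift [-0.03 -0.02  3.95]
```

```bash
python3 -m inch '[0,0,0,0,0,1.5,0.5, 0,0,0,0,0,3,0.5, 0,0,0,0,0,3.9,0.5, 0,0,0,0,0,3.95,0.5, 0,0,0,0,0,3.95,0.5]'; python3 -m inch '[0,0,0,0,0,0,0, 0,0,0,0,0,0,0, 0,0,0,0,0,0,0, 0,0,0,0,0,0,0, 0,0,0,0,0,0,0, 0,0,0,0,0,0,0]'
```

```text
t: 22.42
tool_pos: [0.5309, 0.2454, -0.0133]
tool_rot: [0.0, 0.815, 0.58, -0.0]
ft_force: [0.9, 0.4, -0.3]
finger_gap: 0.0436
t: 23.18
tool_pos: [0.5308, 0.2454, -0.0133]
tool_rot: [0.0, 0.815, 0.58, -0.0]
ft_force: [-2.3, 0.1, 1.9]
finger_gap: 0.0137
```

Gripped this time, at 13.7 mm. Lifting, then measuring the held insert numerically.

```bash
python3 -m inch '[0,0,0,0,0,-2,0, 0,0,0,0,0,-5,0, 0,0,0,0,0,-9,0, 0,0,0,0,0,-13,0, 0,0,0,0,0,-15,0, 0,0,0,0,0,-15,0, 0,0,0,0,0,-15,0]'; cat >> h.py <<'E'
def dots(c,box,thr=130,amin=40,amax=600):
    g=cv2.cvtColor(c["image"],cv2.COLOR_RGB2GRAY);m=(g<thr).astype(np.uint8)
    n,l,st,ce=cv2.connectedComponentsWithStats(m);u0,v0,u1,v1=box
    return np.array([ce[i] for i in range(1,n) if amin<st[i][4]<amax and .6<st[i][2]/st[i][3]<1.7 and st[i][4]>.6*st[i][2]*st[i][3] and u0<ce[i][0]<u1 and v0<ce[i][1]<v1])
GX=(-.036,-.019,.019,.036);GY=(.036,.018,0,-.018,-.036)
def heldfit(c,s=None):
    "solvePnP of held insert from its dots, guess from tool pose; returns insert pose (underside centre) in tool frame"
    _,p,Rt=pose()
    Ri=R.from_matrix(np.c_[Rt.apply([0,1,0]),Rt.apply([1,0,0]),Rt.apply([0,0,-1])]) # insert x,y,z axes
    o=p+Rt.apply([0,0,-.0183])
    L=np.array([(x,y,.007) for x in GX for y in GY]);pr=np.array([proj(c,o+Ri.apply(q)) for q in L])
    D=dots(c,(0,0,640,480));a,b=[],[]
    for q,k in zip(L,pr):
        e=np.hypot(*(D-k).T);j=e.argmin()
        if e[j]<9:a.append(q);b.append(D[j])
    print("matched",len(a))
    if len(a)<6: print(pr.round(0).tolist(),D.round(0).tolist());return
    a=np.array(a);b=np.array(b);K=np.array([[c["fx"],0,c["cx"]],[0,c["fy"],c["cy"]],[0,0,1]])
    F=np.diag([1,-1,-1.]);Rc=F@c["M"][:3,:3]@Ri.as_matrix();tc=F@(c["M"][:3,:3]@o+c["M"][:3,3])
    ok,rv,tv=cv2.solvePnP(a,b,K,None,cv2.Rodrigues(Rc)[0],tc.reshape(3,1),True)
    Rw=c["M"][:3,:3].T@F@cv2.Rodrigues(rv)[0];ow=c["M"][:3,:3].T@(F@tv[:,0]-c["M"][:3,3])
    e=cv2.projectPoints(a,rv,tv,K,None)[0][:,0]-b
    print("rms px",np.sqrt((e**2).sum(1).mean()).round(2),"insert world",ow.round(4),"rel. tool-guess mm",(Ri.inv().apply(ow-o)*1000).round(1),"rot deg",(Ri.inv()*R.from_matrix(Rw)).as_rotvec(degrees=True).round(2))
    return ow,R.from_matrix(Rw)
E
python3 -c "
from h import *
c=cam('wrist');heldfit(c)
cv2.imwrite('pics/held2.png',c['image'][:,:,::-1])
print(arm.sense()['q'].round(2))"
```

```text
t: 24.05
tool_pos: [0.5301, 0.2449, 0.1352]
tool_rot: [0.0, 0.815, 0.58, -0.001]
ft_force: [0.1, 0.8, -2.7]
finger_gap: 0.0136
matched 8
rms px 0.07 insert world [0.5309 0.244  0.1526] rel. tool-guess mm [ 1.2 -0.6 -0.7] rot deg [-0.08  0.11 -0.03]
[ 0.14  0.39 -0.81  1.61  0.3   1.27 -1.06]
```

Held insert found by PnP: 0.07 px rms, 1.2 mm off along x, no tilt. Next I'll compute the way-points to the shaker.

```bash
cat >> h.py <<'E'
SEAT=np.array([.5174,-.3070,.056]);SY=.172;OFF=np.array([.0012,-.0006,-.0007])
def insgo(xt,zt,deg,seat=None,yt=0):
    "tip-bottom middle at (xt,yt,zt) m in seat frame, nose-down tilt deg"
    Rs=R.from_euler("z",SY);Ri=Rs*R.from_euler("y",-deg,degrees=True)
    o=(SEAT if seat is None else seat)+Rs.apply([xt,yt,zt])+Ri.apply([.066,0,0])
    Rt=R.from_matrix(np.c_[Ri.apply([0,1,0]),Ri.apply([1,0,0]),Ri.apply([0,0,-1])])
    p=o-Ri.apply(OFF)-Rt.apply([0,0,-.0183]);return goto(p,Rt)
E
python3 -c "
from h import *
insgo(-.045,.06,0);insgo(-.045,.06,12)"
```

```text
t 24.1 rot [ -0.12   0.1  -29.  ] shift [-51.53  18.63   3.75]
t 24.1 rot [-11.86   3.14 -28.89] shift [-51.42  18.82   2.36]
```

```bash
python3 -m inch '[0,0,-29,-51.4,18.8,0,0, 0,0,-29,-51.4,18.8,0,0, 0,0,-29,-51.4,18.8,0,0, 0,0,-29,-51.4,18.8,0,0, 0,0,-29,-51.4,18.8,0,0, 0,0,-29,-51.4,18.8,0,0, -5.9,1.5,-29,-51.4,18.8,1,0, -11.9,3.1,-28.9,-51.4,18.8,2.4,0, -11.9,3.1,-28.9,-51.4,18.8,2.4,0, -11.9,3.1,-28.9,-51.4,18.8,2.4,0, -11.9,3.1,-28.9,-51.4,18.8,2.4,0, -11.9,3.1,-28.9,-51.4,18.8,2.4,0]'; python3 -c "
from h import *
c=cam('wrist');heldfit(c);print(arm.sense()['q'].round(2))
for a in((-.045,.06,12),(-.048,.012,12),(-.048,.002,12)):insgo(*a)
cv2.imwrite('pics/held3.png',c['image'][:,:,::-1])
"
```

```text
t: 25.6
tool_pos: [0.5394, -0.3004, 0.1116]
tool_rot: [0.067, 0.639, 0.762, 0.08]
ft_force: [0.3, 0.3, -2.4]
finger_gap: 0.0136
matched 2
[[235.0, 219.0], [238.0, 259.0], [240.0, 298.0], [242.0, 334.0], [244.0, 369.0], [276.0, 219.0], [277.0, 259.0], [279.0, 298.0], [280.0, 334.0], [281.0, 369.0], [367.0, 219.0], [366.0, 259.0], [365.0, 298.0], [363.0, 334.0], [362.0, 369.0], [408.0, 219.0], [405.0, 260.0], [403.0, 298.0], [401.0, 334.0], [399.0, 369.0]] [[280.0, 260.0], [367.0, 260.0]]
[ 1.1   0.33 -0.69  1.72  0.1   0.99  0.58]
t 25.65 rot [ 0.03 -0.    0.16] shift [-0.2  -0.07 -0.06]
t 25.65 rot [ 0.03 -0.    0.16] shift [-0.2  -1.36  4.58]
t 25.65 rot [ 0.03 -0.    0.16] shift [-0.2  -1.57  5.55]
```

The two visible dots agree with the held pose. Lowering the tongue in front of the lip.

```bash
python3 -m inch '[0,0,0.2,-0.2,-0.5,2,0, 0,0,0.2,-0.2,-1.1,4,0, 0,0,0.2,-0.2,-1.36,4.6,0, 0,0,0.2,-0.2,-1.36,4.6,0, 0,0,0.2,-0.2,-1.36,4.6,0]'; python3 -c "
from h import *
for a in((-.048,.012,12),(-.048,.002,12),(-.048,.0,12)):insgo(*a)"
```

```text
t: 26.28
tool_pos: [0.5368, -0.3032, 0.0651]
tool_rot: [0.068, 0.64, 0.761, 0.08]
ft_force: [0.5, 0.4, -1.6]
finger_gap: 0.0133
t 26.27 rot [ 0.08  0.05 -0.  ] shift [ 0.02 -0.09  0.06]
t 26.27 rot [ 0.08  0.05 -0.  ] shift [ 0.02 -0.3   1.04]
t 26.27 rot [ 0.08  0.05 -0.  ] shift [ 0.02 -0.34  1.24]
```

```bash
python3 -m inch '[0,0,0,0,-0.2,0.6,0, 0,0,0,0,-0.3,1.05,0, 0,0,0,0,-0.3,1.05,0, 0,0,0,0,-0.3,1.05,0]';python3 -m inch '[0,0,0,0,-0.03,0.1,0, 0,0,0,0,-0.03,0.1,0, 0,0,0,0,-0.03,0.1,0]'; python3 -m inch '[0,0,0,0,-0.03,0.1,0, 0,0,0,0,-0.03,0.1,0, 0,0,0,0,-0.03,0.1,0]'; python3 -c "
from h import *
for a in((-.048,.0,12),(-.066,.0015,12)):insgo(*a)"
```

```text
t: 26.78
tool_pos: [0.5362, -0.3034, 0.0542]
tool_rot: [0.068, 0.64, 0.761, 0.08]
ft_force: [-0.5, 0.9, -1.7]
finger_gap: 0.0138
t: 27.15
tool_pos: [0.5361, -0.3034, 0.0532]
tool_rot: [0.068, 0.64, 0.761, 0.08]
ft_force: [0.1, -0.7, -2.8]
finger_gap: 0.0135
t: 27.52
tool_pos: [0.536, -0.3034, 0.0521]
tool_rot: [0.068, 0.64, 0.761, 0.08]
ft_force: [-0.2, -0.0, -1.9]
finger_gap: 0.0135
t 27.52 rot [ 0.09  0.05 -0.01] shift [ 0.02  0.01 -0.01]
t 27.52 rot [ 0.09  0.05 -0.01] shift [ 0.02 -1.72 -0.53]
```

```bash
python3 -m inch '[0,0,0,0,-0.02,0.07,0, 0,0,0,0,-0.02,0.07,0, 0,0,0,0,-0.02,0.07,0]'; python3 -m inch '[0,0,0,0,-0.02,0.07,0, 0,0,0,0,-0.02,0.07,0, 0,0,0,0,-0.02,0.07,0]'; python3 -m inch '[0,0,0,0,-0.02,0.07,0, 0,0,0,0,-0.02,0.07,0, 0,0,0,0,-0.02,0.07,0]'
```

```text
t: 27.9
tool_pos: [0.5362, -0.3035, 0.0517]
tool_rot: [0.068, 0.64, 0.761, 0.08]
ft_force: [0.2, -0.6, -0.1]
finger_gap: 0.0135
t: 28.28
tool_pos: [0.5365, -0.3034, 0.0513]
tool_rot: [0.069, 0.64, 0.761, 0.081]
ft_force: [1.5, 0.5, 3.3]
finger_gap: 0.0135
t: 28.65
tool_pos: [0.5368, -0.3034, 0.0508]
tool_rot: [0.069, 0.64, 0.761, 0.081]
ft_force: [1.0, 1.2, 4.3]
finger_gap: 0.0133
```

The tongue touched the platform within 0.5 mm of the predicted height. Raising 1.5 mm, then sliding under the lip.

```bash
python3 -c "
from h import *
for a in((-.048,.001,12),(-.058,.001,12),(-.066,.001,12)):insgo(*a)"
```

```text
t 28.65 rot [0.18 0.1  0.02] shift [ 0.04 -0.02 -0.25]
t 28.65 rot [0.18 0.1  0.02] shift [ 0.04 -0.99 -0.46]
t 28.65 rot [0.18 0.1  0.02] shift [ 0.04 -1.78 -0.63]
```

```bash
python3 -m inch '[0.2,0.1,0,0.04,0,-0.25,0, 0.2,0.1,0,0.04,-0.3,-0.32,0, 0.2,0.1,0,0.04,-0.6,-0.38,0, 0.2,0.1,0,0.04,-1,-0.46,0, 0.2,0.1,0,0.04,-1,-0.46,0]'; python3 -m inch '[0,0,0,0,-0.4,-0.08,0, 0,0,0,0,-0.75,-0.16,0, 0,0,0,0,-0.75,-0.16,0, 0,0,0,0,-0.75,-0.16,0]';python3 -c "
from h import *
for a in((-.066,.001,12),(-.066,0.0005,8),(-.066,0.,4),(-.066,-.0002,0)):insgo(*a)
c=cam('wrist');heldfit(c);t=cam('top');np.savez('st.npz',t=t['image'],w=c['image'])"
```

```text
t: 29.28
tool_pos: [0.5255, -0.3052, 0.053]
tool_rot: [0.067, 0.64, 0.761, 0.08]
ft_force: [0.1, 0.4, -2.0]
finger_gap: 0.0138
t: 29.78
tool_pos: [0.5181, -0.3065, 0.0531]
tool_rot: [0.067, 0.64, 0.761, 0.08]
ft_force: [-0.1, -0.0, -2.6]
finger_gap: 0.0137
t 29.77 rot [-0.04  0.   -0.01] shift [ 0.02  0.03 -0.01]
t 29.77 rot [ 3.96  0.   -0.01] shift [ 0.02 -0.12  0.49]
t 29.77 rot [ 7.96  0.   -0.01] shift [ 0.02 -0.3   0.98]
t 29.77 rot [ 1.196e+01  0.000e+00 -1.000e-02] shift [ 0.02 -0.5   1.42]
matched 4
[[235.0, 218.0], [238.0, 259.0], [240.0, 297.0], [242.0, 334.0], [245.0, 368.0], [276.0, 218.0], [277.0, 259.0], [279.0, 297.0], [280.0, 334.0], [281.0, 368.0], [367.0, 218.0], [366.0, 259.0], [365.0, 297.0], [363.0, 334.0], [362.0, 368.0], [408.0, 218.0], [405.0, 259.0], [403.0, 297.0], [401.0, 334.0], [399.0, 368.0]] [[408.0, 220.0], [367.0, 260.0], [279.0, 261.0], [406.0, 260.0]]
```

Under the lip with no contact force. Now lowering the rear edge.

```bash
python3 -m inch '[2,0,0,0.02,-0.05,0.25,0, 4,0,0,0.02,-0.12,0.49,0, 6,0,0,0.02,-0.2,0.73,0, 8,0,0,0.02,-0.3,0.98,0, 8,0,0,0.02,-0.3,0.98,0, 8,0,0,0.02,-0.3,0.98,0]';python3 -c "
from h import *
for a in((-.066,.0003,2),(-.066,.0,0),(-.066,-.0007,0)):insgo(*a)"
```

```text
t: 30.62
tool_pos: [0.5172, -0.3063, 0.0428]
tool_rot: [0.022, 0.643, 0.765, 0.026]
ft_force: [-0.5, -1.0, -2.4]
finger_gap: 0.0138
t 30.62 rot [ 1.96 -0.01  0.  ] shift [-0.01 -0.06  0.18]
t 30.62 rot [ 3.96 -0.01  0.  ] shift [-0.01 -0.14  0.43]
t 30.62 rot [ 3.96 -0.01  0.  ] shift [-0.01 -0.14  0.5 ]
```

```bash
python3 -m inch '[1,0,0,0,-0.03,0.1,0, 2,0,0,0,-0.06,0.2,0, 2,0,0,0,-0.06,0.2,0]'; python3 -m inch '[1,0,0,0,-0.04,0.12,0, 2,0,0,0,-0.08,0.25,0, 2,0,0,0,-0.08,0.25,0, 2,0,0,0,-0.08,0.25,0]';python3 -c "
from h import *
for a in((-.066,.0,0),(-.066,-.0007,0)):insgo(*a)
c=cam('wrist');heldfit(c)"
```

```text
t: 31.0
tool_pos: [0.517, -0.3061, 0.0407]
tool_rot: [0.011, 0.643, 0.765, 0.013]
ft_force: [0.4, 0.1, -2.3]
finger_gap: 0.0136
t: 31.5
tool_pos: [0.5164, -0.3062, 0.0381]
tool_rot: [-0.0, 0.643, 0.765, -0.0]
ft_force: [-0.4, 0.9, -2.2]
finger_gap: 0.0136
t 31.5 rot [-0.05 -0.03  0.04] shift [-0.04 -0.04 -0.03]
t 31.5 rot [-0.05 -0.03  0.04] shift [-0.04 -0.03  0.04]
matched 5
[[234.0, 218.0], [237.0, 259.0], [239.0, 297.0], [242.0, 333.0], [244.0, 368.0], [275.0, 218.0], [276.0, 259.0], [278.0, 297.0], [279.0, 333.0], [280.0, 368.0], [366.0, 218.0], [365.0, 259.0], [364.0, 297.0], [362.0, 334.0], [361.0, 368.0], [407.0, 218.0], [404.0, 259.0], [402.0, 297.0], [400.0, 334.0], [398.0, 368.0]] [[458.0, 24.0], [369.0, 220.0], [240.0, 260.0], [280.0, 260.0], [367.0, 260.0], [406.0, 260.0]]
```

```bash
python3 -m inch '[0,0,0,0,0,0.06,0, 0,0,0,0,0,0.06,0, 0,0,0,0,0,0.06,0]'; python3 -m inch '[0,0,0,0,0,0.07,0, 0,0,0,0,0,0.07,0, 0,0,0,0,0,0.07,0]'
```

```text
t: 31.92
tool_pos: [0.5162, -0.3063, 0.0377]
tool_rot: [-0.0, 0.644, 0.765, -0.0]
ft_force: [-2.8, 0.9, 3.5]
finger_gap: 0.0132
t: 32.3
tool_pos: [0.5162, -0.3063, 0.0377]
tool_rot: [-0.0, 0.644, 0.765, -0.0]
ft_force: [-4.2, 2.1, 6.4]
finger_gap: 0.0139
```

Flat and seated: the underside height matches the platform contact found earlier. Releasing and retreating upwards.

```bash
python3 -m inch '[0,0,0,0,0,0,0, 0,0,0,0,0,0,0.45, 0,0,0,0,0,0,0.45, 0,0,0,0,0,0,0.45, 0,0,0,0,0,0,0.45, 0,0,0,0,0,0,0.45]'; python3 -m inch '[0,0,0,0,0,-1.5,0.45, 0,0,0,0,0,-4,0.45, 0,0,0,0,0,-8,0.45, 0,0,0,0,0,-13,0.45, 0,0,0,0,0,-13,0.45, 0,0,0,0,0,-13,0.45]'; python3 - <<'E'
from h import *
c=cam("wrist");np.savez("fin.npz",M=c["M"],im=c["image"])
Rs=R.from_euler("z",SY)
for thr in(60,80,100,130,160):
  D=dots(c,(180,60,480,400),thr,25,400)
  if len(D): 
    L=np.array([Rs.inv().apply(onz(c,*d,.063)-SEAT)*1000 for d in D]);print(thr,len(D),L[:,:2].round(1).tolist())
E
```

```text
t: 33.05
tool_pos: [0.5162, -0.3063, 0.0377]
tool_rot: [-0.0, 0.644, 0.765, -0.0]
ft_force: [0.9, 0.5, 0.4]
finger_gap: 0.0389
t: 33.8
tool_pos: [0.5163, -0.3063, 0.1681]
tool_rot: [-0.0, 0.644, 0.765, -0.0]
ft_force: [-0.1, 0.1, -0.9]
finger_gap: 0.0392
60 13 [[-35.8, 35.7], [-18.9, 35.8], [19.0, 35.8], [36.0, 36.0], [-36.5, 19.1], [18.8, 18.2], [36.1, 18.1], [19.2, -0.2], [36.1, -0.1], [19.3, -18.2], [36.1, -18.2], [19.1, -36.1], [36.1, -36.1]]
80 20 [[-35.7, 35.8], [-18.9, 35.7], [18.9, 35.8], [36.0, 36.0], [-36.1, 18.2], [-18.9, 18.1], [18.8, 18.1], [36.0, 18.1], [-35.7, -0.2], [-18.7, -0.2], [19.1, -0.2], [36.1, -0.1], [-35.7, -18.2], [-18.8, -18.1], [19.1, -18.2], [36.1, -18.2], [-35.8, -36.1], [-18.9, -36.1], [19.2, -36.0], [36.1, -36.1]]
100 21 [[112.4, 37.6], [-35.8, 35.8], [-19.0, 35.8], [18.9, 35.8], [35.9, 36.1], [-36.1, 18.3], [-18.8, 18.0], [18.7, 18.3], [36.2, 18.2], [-35.8, -0.1], [-18.7, -0.1], [19.1, -0.2], [36.0, -0.1], [-35.7, -18.2], [-18.8, -18.1], [19.1, -18.1], [36.0, -18.1], [-35.6, -36.1], [-18.7, -36.1], [19.2, -36.0], [36.2, -36.1]]
130 18 [[-19.0, 35.8], [19.0, 35.9], [35.8, 36.1], [-18.9, 18.3], [18.7, 18.4], [36.1, 18.5], [-35.8, -0.2], [-18.8, -0.2], [19.0, -0.1], [36.1, -0.1], [-35.8, -18.1], [-18.8, -18.1], [19.1, -18.1], [36.1, -18.1], [-35.8, -36.1], [-18.8, -36.1], [19.0, -36.0], [36.0, -36.0]]
160 10 [[-35.8, -0.1], [-18.7, -0.1], [35.9, -0.1], [-35.7, -18.2], [-18.8, -18.2], [36.1, -18.1], [-35.8, -36.0], [-18.8, -36.0], [19.1, -36.0], [36.1, -36.0]]
```

All 20 dots lie within 0.3 mm of a plate flat at the seat. A last numeric check of the other objects in the top view, then I hand in.

```bash
python3 - <<'E'
from h import *
a=cv2.imread("pics/top0.png").astype(int);t=cam("top","top_end.png");b=t["image"][:,:,::-1].astype(int)
for n,(u,v,w) in dict(jar=(128,310,11),bottle=(234,180,18),cover=(363,175,26)).items():
    print(n,"mean diff",abs(a[v-w:v+w,u-w:u+w]-b[v-w:v+w,u-w:u+w]).mean().round(1))
im=t["image"]; blue=((im[...,2].astype(int)-im[...,0]>60)).astype(np.uint8)
blue0=((a[...,0]-a[...,2]>60)).astype(np.uint8)
for m in(blue0,blue): print([ce.round(1).tolist() for s,ce in zip(*cv2.connectedComponentsWithStats(m)[2:]) if 60<s[4]<400])
g=cv2.cvtColor(im,cv2.COLOR_RGB2GRAY);big=dict(t);big["image"]=cv2.resize(im,None,fx=4,fy=4,interpolation=cv2.INTER_CUBIC)
D=dots(big,(1060,930,1400,1430),90,60,700)/4
print(len(D),[onz(t,*d,.047)[:2].round(3).tolist() for d in D])
s=arm.sense();print(s["t"],s["ft_force"].round(1),s["tool_pos"].round(3))
from workcell import ticket
print(ticket.close_job())
E
```

```text
jar mean diff 7.8
bottle mean diff 12.0
cover mean diff 17.2
[[231.9, 172.9], [126.2, 309.4]]
[[231.8, 172.8], [126.3, 309.3]]
16 [[0.606, 0.016], [0.509, 0.047], [0.508, 0.029], [0.506, 0.011], [0.505, -0.007], [0.503, -0.025], [0.493, 0.048], [0.492, 0.03], [0.49, 0.012], [0.489, -0.006], [0.487, -0.024], [0.477, 0.049], [0.476, 0.032], [0.474, 0.014], [0.473, -0.004], [0.471, -0.022]]
33.9 [ 0.5  0.1 -0.3] [ 0.516 -0.306  0.167]
the job is handed in; nothing more can be done
None
```

The insert is seated on the shaker, the block and rack stand upright in the tray, and the job was handed in at 33.9 s with the gripper open and clear. I set down the block and rack with contact felt before release. I then lifted the insert, slid its tongue under the lip at a 12° tilt, and lowered the rear edge until the plate lay flat.

**Checks that agreed:**
- **Insert:** all 20 of its dots lie within about 0.3 mm of a flat plate at the seat position I measured (calibration itself good to about 2 mm). The contact height matched the platform, and almost no force built up while sliding under the lip.
- **Rack and block:** the mid-job top view shows both upright in the tray. At the end all 15 rack dots were still in place.
- **Jar and bottle:** their blue caps are within 0.1 px of where they started.

**Failed, or weaker:**
- **First two handle grasps missed:** the fingertips really sit about 30 mm behind the reported tool point. A touch test and the wrist picture both showed this. The finger tips rested on the handle with about 17 N during the test, and the insert did not move.
- **Block at the end:** only one of its six dots was detected numerically; it was at the expected place.
- **Cover plate:** I only compared image brightness, which changed by 17 of 255. I took that as changed arm shadow, since the arm never went near it.

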